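Open the push-and-twist filler cap of a sauce dispenser

ROBOT

A 6-joint arm with a two-finger parallel gripper is mounted at the origin on the work surface. World frame = base frame: x ahead of the robot, y to its left, z up, the work surface at z = 0. Lengths are in mm, angles in rad, forces in N, time in s.
With the tool pointing down it reaches from about 400 to 925 mm from the base axis. Payload 12.5 kg.
Tool frame: the origin (TCP) lies midway between the tips of the shut fingers; the grasp point (between the pads) lies 19 mm behind it; z points along the fingers, y is the direction in which the jaws open and shut (so a half turn about z gives the same grasp; the last joint's range is limited). The gripper opens to 95 mm and grips with 3 to 60 N. Pads are 20 mm wide; open, the fingers measure 119 mm over their backs; the gripper's body (75 mm by 180 mm) begins 59 mm behind the grasp point.
Start: joints at [-1.239, 0.491, 1.559, -0, 1.092, -0.106], TCP at [264.992, -566.062, 214.661] pointing down, gripper open.
Joint ranges: [-3.1, 3.1], [-0.84, 2.19], [0.05, 2.79], [-1.13, 4.28], [0.06, 2.93], [-2.69, 2.69]. Speed limits (rad/s): [2.22, 2.22, 2.79, 3.14, 3.14, 3.14].

INTERFACE

Orientations are given as [roll, pitch, yaw] about the fixed x, y, z axes, in that order (R = Rz(yaw) Ry(pitch) Rx(roll)).
In Python, from cell import env gives the robot as it stands.
- The arm moves only by the tool drive_tool, never from a script. Its argument "increments" is a list of rows, each a list of 2 entries, a list of its own where there are three numbers: the shift along the tool's x, y, z as a fraction of full scale, then the turn, a rotation vector about the tool's x, y, z as a fraction of full scale. In form: [[[x, y, z], [ax, ay, az]], ...]. A call has 1 to 5 rows; each row shifts and turns the commanded pose from where the row before left it, along the tool's axes as they then stand; what a row does not reach is not made up. Full scale, the value 1, is 30 mm for a shift and 0.08 rad for a turn. A row lasts 1/12 s, in which the tool goes at most 41.7 mm and 7.16 degrees, less where a joint would pass 70% of its speed; a pose out of reach is approached as far as the arm can. A call with a number of a shift or a turn outside -1 to 1 is refused whole. A call with a gripper value outside its range is refused whole. "jaw" is the opening, from -1 (shut) to 1 (fully open), so that 0 is half open, set as the call begins (left out, the last holds). The fingers move at their own pace and stop on an object; the grip force is fixed at half the most. Time passes only in rows, so rows that do not move let the fingers close. It gives the time, the measured TCP pose, the force and the opening at its end, in the units of the state.
- env.state(): the state, without advancing time (a new reading comes with each control period).
- env.read_camera(name): name is "side" or "top" or "wrist"; returns a dict with "pixels" (400x640x3 uint8, blue, green, red), "vertical_fov" (degrees; the focal length in pixels is half the picture's height over the tangent of half this angle, whatever the lens; pixels are square), "cx", "cy" (the principal point, pixels), "world_to_cam" (4x4, takes a point from world to camera coordinates). Camera axes: x right, y down, z forward; pixel columns grow to the right and rows downward; lengths in mm; the calibration is good to about 2 mm. A picture is of the moment at which its call begins. There is no depth.
- env.job_done(): hands the job in, once; it reports no verdict.
Trained networks look in a picture, given as the dict that the camera call returned (one of the last four; its "shot" number tells which), for a name from the list of things; names that differ only in an ending like _2 or _b are one class to them, and where a whole thing is asked for, a point or a joint stands for the part that bears it (a point fixed in the world has none). Each returns a list of dicts, best first, with "score" (0 to 1); they miss things now and then, are a little off and sometimes report something else, mostly with a low value. They report only what shows in the picture. A call takes as long as a camera call. They do not tell look-alikes from the thing itself.
- env.boxes_of(target, picture): "point" ([x, y, z] in mm, in world coordinates, good to about 4 mm: the middle of the surface that is visible of it).
- env.tip_of(target, picture): "point" ([x, y, z] in mm, in world coordinates, good to about 4 mm: a listed point, or the origin of a listed thing).
The state is a dict: "t": time; "joints": joint angles; "qvel": joint speeds; "tau": joint torques, N m; "eef_pos": TCP position; "tcp_rot": TCP orientation; "ft_force": force on the tool from outside, world axes, zero at the start; "moment": the same for the moment, N m; "opening": opening from 0.0 (shut) to 1.0 (fully open).
Only numpy, scipy, OpenCV 4.12 (cv2) and the standard library are available. Lean on these libraries where they do the work, as an engineer would, in place of code of your own. Each camera call takes 0.05 s, during which the arm holds its last target.

TASK

The sauce dispenser on the plating table has to be refilled: push its green filler cap down against the spring, keep it down while you twist it anticlockwise off its catch and on to the stop, lift it out, and set it down gently, right way up and in the middle of the small blue saucer. Feel your way: do not ram the cap against its spring seat, its catch or its stop, and leave the other things on the table where they are.

Things in the scene. Friction and masses are not known exactly. Their poses are not given: they have to be found in the camera images.
- pot: The sauce dispenser, a metal drum 120 mm across with a green band, fixed to the table; origin on its axis at table height, z up. The cap's two side lugs sit in catch pockets under its collar, on its +x and -x sides. Pressed 4 mm down from rest, the lugs clear the pockets and the cap can turn anticlockwise seen from above (never clockwise).
- pot_mouth (a point): Centre of the dispenser's collar (88 mm across), on its upper face, 138 mm above the table; z up. The cap turns under the collar, kept down for the first 15 degrees. After about 60 to 80 degrees (different each time, not measurable) it meets a solid stop; there, and up to 9 degrees before, its lugs are under the exit slots and it lifts straight out.
- plunger: The round sprung plate inside the collar, 38 mm across, on which the cap stands; origin in the centre of its upper face, z up, 108 mm above the table at the start. Its spring pushes up with 6.3 N there and 0.9 N more for each mm down; 6.5 mm down it meets a solid seat. Over 30 N on the plate damages it.
- cap_knob (a point): Point on the loose filler cap's axis, half-way up its green round grip knob (52 mm across, 38 mm high), 59 mm above the cap's foot and, at the start, 29 mm above the collar's face; z up. At the start the knob's underside stands 10 mm above the collar, 3.5 mm when fully pressed.
- cap_foot (a point): Centre of the cap's flat underside, axes as the cap's, z up. Turning the cap takes under 0.3 N m until the stop; twisting on against the stop with over 0.8 N m damages it (36 N on its lugs, which touch the stop 24 mm from the axis), and so does a pull of 36 N against the collar.
- saucer: The loose small blue saucer, 136 mm across and 16 mm high; origin under its centre, z up.
- saucer_in (a point): Centre of the saucer's flat inner floor, 5 mm above the table, where the cap's foot is to stand; z up.
- cap: The filler cap, about 150 g, 78 mm high; origin in the centre of its flat underside, z up. Below the green knob is a white plug 44 mm across and 40 mm long with two lugs along its x axis (66 mm over both, 14 to 22 mm above the foot). It must rise 25 mm for its lugs and 35 mm for its foot to clear the collar.
- squeeze: Bystander: yellow squeeze bottle, 56 mm across, 175 mm high; origin under its centre.
- ramekin: Bystander: steel ramekin, 72 mm across, 42 mm high; origin under its centre.
- dessert: Bystander: white dessert plate with a pale ball on it, 210 mm across, 47 mm high; origin under its centre.
- cress: Bystander: blue tray of cress, 100 x 130 mm, greens up to 100 mm high; origin under its centre.
Not all that is in view belongs to the job. What is shaped like the cap but purple or red is not meant.

How it is judged:
By the outcome, as a careful person would: the job done as asked, in the order asked, and still so for the second after the job is handed in, with the robot touching nothing.
It also fails if it takes over 72 s, if anything falls off the work surface, if the arm or the gripper's body presses on something with over 40 N, if the wrist force passes 120 N, or if a joint passes its speed limit or range.

## Working session

There is one attempt and no reset: what is moved stays moved. The work goes in short steps, Python scripts to look and compute and a tool call to move; the robot and the scene stay as the last step left them, time stands still between calls to the robot, and variables do not carry over. Pictures are saved under pics/ and viewed, and the job is handed in when it is done.

Besides the shell and the picture viewer there is one more tool, called as name(argument=value, ...) on one line, values as JSON. drive_tool: Moves the arm, as the interface text tells. Its arguments: {"type":"object","properties":{"increments":{"type":"array","items":{"type":"array"}},"jaw":{"type":"number"}},"required":["increments"]}

```bash
ls; mkdir -p pics; cat > h.py <<'E'
import numpy as np, cv2
from cell import env
def proj(pic,p):
    M=np.array(pic["world_to_cam"]); c=M@np.append(np.array(p,float),1)
    h=pic["pixels"].shape[0]; f=h/2/np.tan(np.radians(pic["vertical_fov"])/2)
    return np.array([f*c[0]/c[2]+pic["cx"], f*c[1]/c[2]+pic["cy"]])
def ray(pic,uv,z):
    M=np.array(pic["world_to_cam"]); h=pic["pixels"].shape[0]; f=h/2/np.tan(np.radians(pic["vertical_fov"])/2)
    d=M[:3,:3].T@np.array([(uv[0]-pic["cx"])/f,(uv[1]-pic["cy"])/f,1]); o=-M[:3,:3].T@M[:3,3]
    return o+d*(z-o[2])/d[2]
E
python3 - <<'E'
from h import *
np.set_printoptions(suppress=True,precision=2)
s=env.state(); print(s)
for n in ["side","top","wrist"]:
    p=env.read_camera(n); cv2.imwrite(f"pics/{n}0.png",np.asarray(p["pixels"])); print(n,p["vertical_fov"],p["cx"],p["cy"],p["shot"]); print(np.array(p["world_to_cam"]))
    for t in ["cap_knob","pot_mouth","saucer_in","saucer","pot","cap"]:
        print(t,[(np.round(d["point"]),round(d["score"],2),proj(p,d["point"]).round()) for d in env.tip_of(t,p)])
E
```

```text
pics
{'t': 0.0, 'joints': array([-1.24,  0.49,  1.56, -0.  ,  1.09, -0.11]), 'qvel': array([ 0., -0.,  0.,  0., -0.,  0.]), 'tau': array([ -0.  , -61.26, -25.82,   0.07,   0.05,  -0.  ]), 'eef_pos': array([ 264.91, -565.81,  214.07]), 'tcp_rot': array([-3.14, -0.  ,  0.44]), 'ft_force': array([-0.02,  0.27,  0.28]), 'moment': array([ 0.02, -0.04, -0.02]), 'opening': 1.000963049638741}
side 48.99107646929085 319.6732623232827 206.15947478153268 1
[[  -0.8    -0.6    -0.01  434.25]
 [  -0.36    0.49   -0.8   320.32]
 [   0.48   -0.63   -0.6  1106.22]
 [   0.      0.      0.      1.  ]]
cap_knob [(array([ 500., -152.,  108.]), 0.74, array([359., 200.])), (array([ 499., -157.,  168.]), 0.56, array([361., 184.]))]
pot_mouth [(array([ 505., -158.,  142.]), 0.69, array([360., 190.]))]
saucer_in [(array([532., 129.,   8.]), 0.7, array([296., 270.])), (array([534., 127.,  -0.]), 0.34, array([296., 272.]))]
saucer [(array([535., 128.,  -0.]), 0.56, array([296., 272.]))]
pot [(array([ 500., -153.,   -1.]), 0.89, array([358., 227.]))]
cap [(array([ 498., -151.,  107.]), 0.82, array([360., 201.])
[... 508 characters left out ...]
6.]))]
saucer_in [(array([536., 129.,   2.]), 0.97, array([272., 205.]))]
saucer [(array([531., 130.,   0.]), 0.84, array([271., 206.])), (array([753.,  -6.,   1.]), 0.54, array([318., 131.]))]
pot [(array([ 496., -153.,   -1.]), 0.62, array([368., 218.]))]
cap [(array([ 502., -156.,  108.]), 0.9, array([374., 216.])), (array([ 357., -246.,    5.]), 0.85, array([400., 266.])), (array([656., -90.,  -2.]), 0.74, array([346., 164.]))]
wrist 65.68722598394652 317.284285734906 198.94299562227303 3
[[   0.42   -0.91    0.   -625.27]
 [  -0.87   -0.41    0.26  -30.67]
 [  -0.24   -0.11   -0.96  389.73]
 [   0.      0.      0.      1.  ]]
cap_knob []
pot_mouth []
saucer_in []
saucer []
pot []
cap []
```

View pics/side0.png

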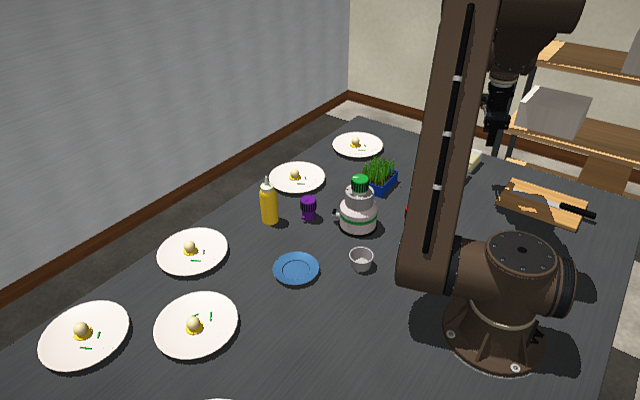

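View pics/top0.png

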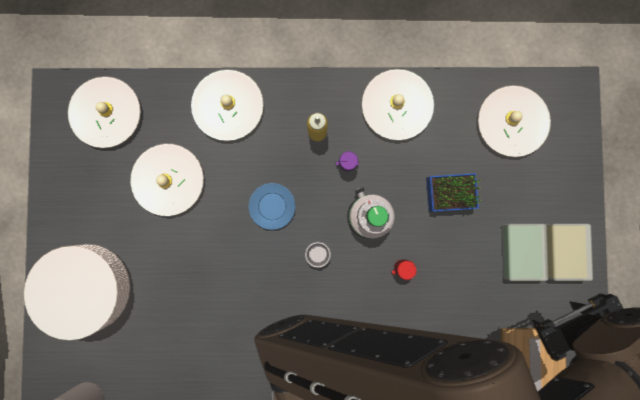

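```bash
python3 - <<'E'
import cv2,numpy as np
t=cv2.imread("pics/top0.png"); a=cv2.resize(t[165:265,320:440],None,fx=5,fy=5,interpolation=2)
s=cv2.imread("pics/side0.png"); 
cv2.imwrite("pics/crop_top0.png",a)
cv2.imwrite("pics/crop_side0.png",cv2.resize(s[140:260,290:430],None,fx=5,fy=5,interpolation=2))
E
```

```text
(no output)
```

View pics/crop_top0.png

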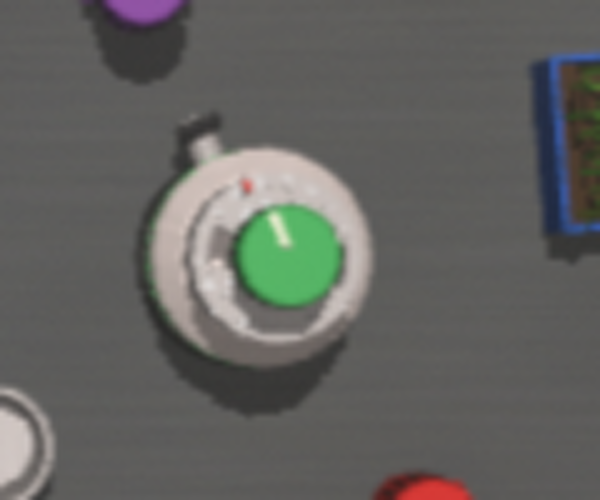

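View pics/crop_side0.png

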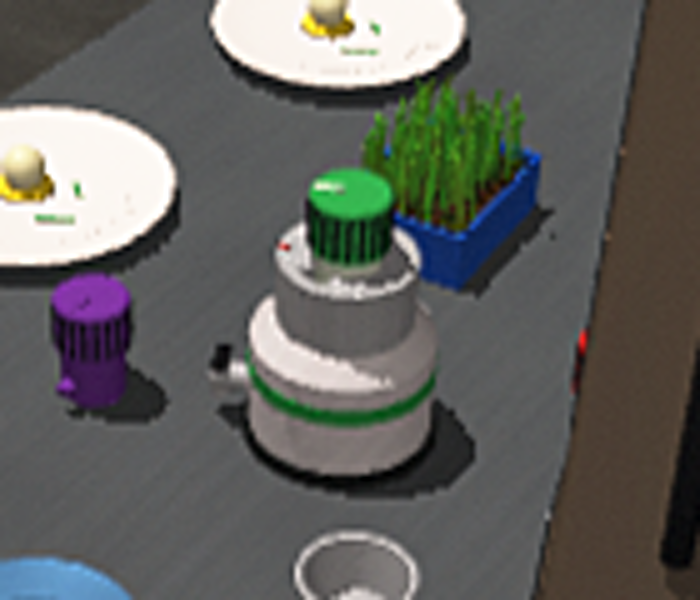

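The green cap on the dispenser is at (377,216) in the top view and (359,185) in the side view. The look-alikes are the purple one at (348,161) and the red one at (405,270), both in the top view. The close crop shows the green cap standing in the dispenser collar, so that is the one. Next I refine its position.

```bash
python3 - <<'E'
from h import *
np.set_printoptions(suppress=True,precision=1)
acc={}
for n in ["top","side"]:
    p=env.read_camera(n); im=np.asarray(p["pixels"])
    hsv=cv2.cvtColor(im,cv2.COLOR_BGR2HSV)
    g=proj(p,[501,-155,167]).round().astype(int)
    m=cv2.inRange(hsv,(50,90,40),(75,255,255)); 
    k,l,st,c=cv2.connectedComponentsWithStats(m)
    for i in range(1,k):
        if st[i,4]>40: print(n,st[i],c[i])
    if n=="top":
        i=min(range(1,k),key=lambda i:np.hypot(*(c[i]-g))-0); i=[j for j in range(1,k) if st[j,4]>100 and np.hypot(*(c[j]-g))<15]
        for j in i:
            hull=cv2.convexHull(np.argwhere(l==j)[:,::-1].astype(np.float32)); print(cv2.minEnclosingCircle(hull)); print("z186",ray(p,c[j],186))
    # blue saucer
    b=cv2.inRange(hsv,(95,110,60),(115,255,255)); k,l,st,c=cv2.connectedComponentsWithStats(b)
    for i in range(1,k):
        if st[i,4]>300: print("blue",st[i],c[i],ray(p,[st[i,0]+st[i,2]/2-.5,st[i,1]+st[i,3]/2-.5],16))
    for t in ["cap_knob","pot_mouth","saucer_in","pot","cap"]:
        for d in env.tip_of(t,p)[:1]: print(t,d["point"],d["score"])
E
```

```text
top [367 206  21  20 306] [377.2 216.2]
((377.0, 216.0), 10.440406799316406)
z186 [ 500.5 -153.3  186. ]
cap_knob [354.3, -246.6, 61.1] 0.95
pot_mouth [502.4, -152.9, 138.3] 0.97
saucer_in [535.7, 129.8, 2.0] 0.81
pot [500.8, -154.7, 1.2] 0.86
cap [652.2, -91.4, -1.1] 0.89
side [372 159  11  25  76] [377.4 169.3]
side [383 160   9  17  57] [386.1 167.5]
side [352 173  17  20 218] [359.9 181.7]
side [340 213  37  12 103] [357.5 220.9]
blue [ 273  252   46   33 1213] [295.5 268. ] [534.1 128.6  16. ]
cap_knob [501.1, -153.4, 168.0] 0.85
pot_mouth [502.3, -155.7, 140.6] 0.92
saucer_in [530.3, 126.7, 5.3] 0.56
pot [498.9, -153.0, -0.3] 0.86
cap [500.7, -151.6, 108.3] 0.79
```

drive_tool(increments=[[[1,-0.7,-0.5],[0,0,0]],[[1,-0.7,-0.5],[0,0,0]],[[1,-0.7,0],[0,0,0]],[[1,-0.7,0],[0,0,0]],[[1,-0.7,0],[0,0,0]]], jaw=1)

```text
t: 2.07
eef_pos: [356.8, -405.9, 245.0]
tcp_rot: [3.141, -0.0, 0.437]
ft_force: [1.1, -0.2, -0.7]
opening: 1.0
```

drive_tool(increments=[[[1,-0.7,0],[0,0,0]],[[1,-0.7,0],[0,0,0]],[[1,-0.7,0],[0,0,0]],[[1,-0.7,0],[0,0,0]],[[1,-0.7,0],[0,0,0]]])

```text
t: 2.48
eef_pos: [448.3, -247.0, 244.9]
tcp_rot: [3.141, -0.0, 0.438]
ft_force: [1.0, -0.0, 1.3]
opening: 1.0
```

```bash
cat >> h.py <<'E'
from scipy.spatial.transform import Rotation as Ro
def togo(tgt,s=None):
    s=s or env.state(); R=Ro.from_euler('xyz',s["tcp_rot"])
    d=R.inv().apply(np.array(tgt)-s["eef_pos"]); return d, d/30
def st():
    np.set_printoptions(suppress=True,precision=3); s=env.state()
    print({k:np.round(s[k],3) for k in ["t","joints","eef_pos","tcp_rot","ft_force","moment","opening"]}); return s
E
python3 - <<'E'
from h import *
st(); print(togo([501,-154,235]))
E
```

```text
{'t': np.float64(2.483), 'joints': array([-0.633,  0.297,  1.792, -0.   ,  1.052,  0.5  ]), 'eef_pos': array([ 448.273, -247.02 ,  244.868]), 'tcp_rot': array([ 3.141, -0.   ,  0.438]), 'ft_force': array([ 1.002, -0.039,  1.294]), 'moment': array([-0.006, -0.022,  0.012]), 'opening': np.float64(1.0)}
(array([ 87.182, -61.906,   9.858]), array([ 2.906, -2.064,  0.329]))
```

drive_tool(increments=[[[1,-0.7,0],[0,0,0]],[[1,-0.7,0],[0,0,0]],[[0.8,-0.6,0],[0,0,0]],[[0,0,0],[0,0,0]],[[0,0,0],[0,0,0]]])

```text
t: 2.9
eef_pos: [498.8, -157.5, 244.6]
tcp_rot: [3.141, 0.0, 0.441]
ft_force: [0.2, 0.6, 0.2]
opening: 0.999
```

```bash
python3 - <<'E'
from h import *
st(); print(togo([501,-154,205]))
p=env.read_camera("wrist"); im=np.asarray(p["pixels"]).copy(); cv2.imwrite("pics/wrist1.png",im)
for t in ["cap_knob","pot_mouth","pot","cap","plunger"]:
    for d in env.tip_of(t,p)[:2]: print(t,d["point"],d["score"],proj(p,d["point"]))
hsv=cv2.cvtColor(im,cv2.COLOR_BGR2HSV); m=cv2.inRange(hsv,(50,90,40),(75,255,255)); k,l,s,c=cv2.connectedComponentsWithStats(m)
for i in range(1,k):
    if s[i,4]>200: print(s[i],c[i],ray(p,c[i],186))
print(proj(p,[501,-154,186]), -np.array(p["world_to_cam"])[:3,:3].T@np.array(p["world_to_cam"])[:3,3])
E
```

```text
{'t': np.float64(2.9), 'joints': array([-0.432,  0.314,  1.767, -0.   ,  1.061,  0.698]), 'eef_pos': array([ 498.771, -157.5  ,  244.636]), 'tcp_rot': array([3.141, 0.   , 0.441]), 'ft_force': array([0.229, 0.61 , 0.176]), 'moment': array([ 0.025,  0.012, -0.046]), 'opening': np.float64(0.999)}
(array([ 3.51 , -2.222, 39.635]), array([ 0.117, -0.074,  1.321]))
cap_knob [655.8, -94.6, 59.4] 0.72 [327.02   17.914]
cap_knob [350.7, -247.5, 56.5] 0.68 [330.771 306.965]
pot_mouth [395.7, -1.2, 3.0] 0.44 [181.329 190.232]
pot [498.0, -156.7, 4.4] 0.72 [316.28  171.549]
pot [533.6, 126.1, 5.6] 0.49 [116.678  46.314]
cap [659.4, -93.5, -2.1] 0.82 [325.92   29.741]
cap [501.0, -157.5, 106.8] 0.7 [318.004 187.088]
[ 283  168   66   71 3239] [315.486 205.199] [ 503.753 -153.797  186.   ]
[513 185  57  13 238] [535.803 190.277] [ 585.836 -299.941  186.   ]
[537 193  51  24 368] [558.726 205.677] [ 583.321 -323.142  186.   ]
[497 206  62  42 437] [530.14  232.881] [ 555.438 -316.451  186.   ]
[314.202 208.406] [ 565.026 -126.188  414.456]
```

View pics/wrist1.png

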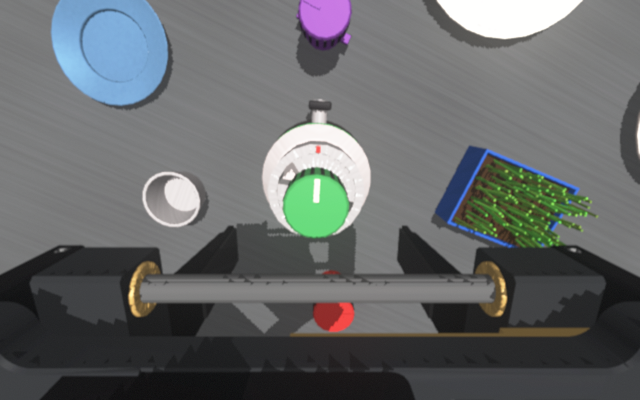

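drive_tool(increments=[[[0.15,-0.06,0],[0,0,0]],[[0,0,1],[0,0,0]],[[0,0,1],[0,0,0]],[[0,0,0.7],[0,0,0]],[[0,0,0.4],[0,0,0]]])

```text
t: 3.62
eef_pos: [500.9, -155.0, 149.3]
tcp_rot: [-3.14, 0.002, 0.437]
ft_force: [-0.1, -0.2, 0.5]
opening: 0.998
```

drive_tool(increments=[[[0,0,0],[0,0,0]],[[0,0,0],[0,0,0]]])

```text
t: 3.78
eef_pos: [501.7, -155.4, 151.6]
tcp_rot: [-3.141, 0.001, 0.437]
ft_force: [-0.5, -0.7, 0.6]
opening: 0.999
```

```bash
python3 - <<'E'
from h import *
s=st(); print(togo([502,-154,150]))
for n in ["side","top","wrist"]:
    p=env.read_camera(n); im=np.asarray(p["pixels"])
    u=proj(p,[502,-154,160]).round().astype(int); c=im[max(0,u[1]-60):u[1]+60,max(0,u[0]-75):u[0]+75]
    cv2.imwrite(f"pics/g_{n}.png",cv2.resize(c,None,fx=4,fy=4,interpolation=2)); print(u,proj(p,s["eef_pos"]))
    if n=="wrist": cv2.imwrite("pics/g_wrist.png",im)
E
cd pics; python3 -c "
import cv2,numpy as np
a=cv2.imread('g_side.png');b=cv2.imread('g_top.png');h=min(a.shape[0],b.shape[0]);cv2.imwrite('g_st.png',cv2.resize(np.hstack([a[:h],b[:h]]),None,fx=.65,fy=.65))"
```

```text
{'t': np.float64(3.783), 'joints': array([-0.426,  0.43 ,  1.873, -0.   ,  0.84 ,  0.707]), 'eef_pos': array([ 501.676, -155.355,  151.554]), 'tcp_rot': array([-3.141,  0.001,  0.437]), 'ft_force': array([-0.499, -0.653,  0.601]), 'moment': array([0.027, 0.035, 0.03 ]), 'opening': np.float64(0.999)}
(array([ 0.868, -1.09 ,  1.554]), array([ 0.029, -0.036,  0.052]))
[360 186] [360.213 188.166]
[376 216] [376.091 215.854]
[315 247] [316.537 242.952]
```

View pics/g_st.png

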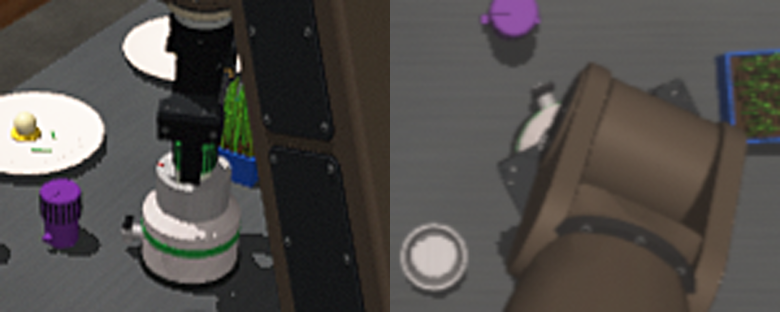

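View pics/g_wrist.png

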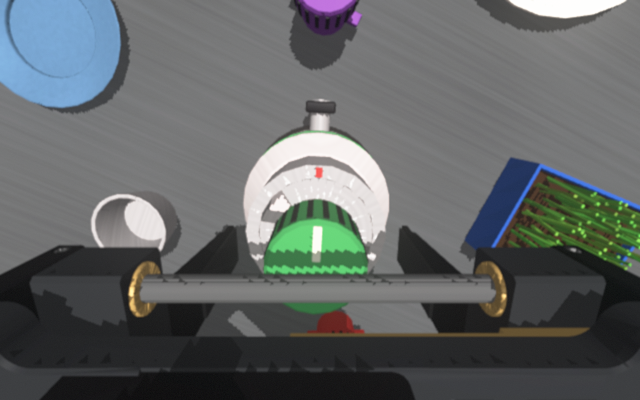

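The wrist view has the green knob at columns 264–368, between fingers at about 237 and 400, so it is centred. I'll close the jaws.

drive_tool(increments=[[[0,-0.03,0],[0,0,0]],[[0,0,0],[0,0,0]],[[0,0,0],[0,0,0]],[[0,0,0],[0,0,0]],[[0,0,0],[0,0,0]]], jaw=-1)

```text
t: 4.35
eef_pos: [501.3, -154.4, 151.8]
tcp_rot: [3.141, -0.0, 0.438]
ft_force: [0.0, -0.2, 0.1]
opening: 0.707
```

drive_tool(increments=[[[0,0,0],[0,0,0]],[[0,0,0],[0,0,0]],[[0,0,0],[0,0,0]]])

```text
t: 4.6
eef_pos: [501.3, -154.5, 151.6]
tcp_rot: [3.141, 0.0, 0.438]
ft_force: [0.7, -0.1, -0.0]
opening: 0.544
```

```bash
python3 - <<'E'
from h import *
s=st()
E
```

```text
{'t': np.float64(4.6), 'joints': array([-0.425,  0.428,  1.875, -0.   ,  0.838,  0.708]), 'eef_pos': array([ 501.306, -154.492,  151.647]), 'tcp_rot': array([3.141, 0.   , 0.438]), 'ft_force': array([ 0.669, -0.079, -0.022]), 'moment': array([-0.141, -0.025,  0.019]), 'opening': np.float64(0.544)}
```

drive_tool(increments=[[[0,0,0],[0,0,0]],[[0,0,0.03],[0,0,0]],[[0,0,0.03],[0,0,0]],[[0,0,0],[0,0,0]]])

```text
t: 4.93
eef_pos: [501.4, -154.5, 150.1]
tcp_rot: [3.141, -0.0, 0.438]
ft_force: [-1.0, -1.2, 7.1]
opening: 0.545
```

drive_tool(increments=[[[0,0,0.03],[0,0,0]],[[0,0,0.03],[0,0,0]],[[0,0,0],[0,0,0]]])

```text
t: 5.18
eef_pos: [501.4, -154.5, 148.4]
tcp_rot: [3.141, -0.0, 0.438]
ft_force: [-0.8, -0.5, 7.4]
opening: 0.546
```

drive_tool(increments=[[[0,0,0.03],[0,0,0]],[[0,0,0.025],[0,0,0]],[[0,0,0],[0,0,0]],[[0,0,0],[0,0,0]]])

```text
t: 5.52
eef_pos: [501.4, -154.5, 147.0]
tcp_rot: [3.141, -0.001, 0.438]
ft_force: [-1.0, 0.0, 8.4]
opening: 0.543
```

```bash
python3 - <<'E'
from h import *
s=st()
E
```

```text
{'t': np.float64(5.517), 'joints': array([-0.425,  0.435,  1.88 , -0.   ,  0.826,  0.708]), 'eef_pos': array([ 501.433, -154.506,  146.992]), 'tcp_rot': array([ 3.141, -0.001,  0.438]), 'ft_force': array([-0.981,  0.008,  8.441]), 'moment': array([ 0.072,  0.41 , -0.007]), 'opening': np.float64(0.543)}
```

drive_tool(increments=[[[0,0,0.02],[0,0,0]],[[0,0,0],[0,0,0]],[[0,0,0],[0,0,-0.3]],[[0,0,0],[0,0,-0.3]],[[0,0,0],[0,0,0]]])

```text
t: 5.93
eef_pos: [501.7, -154.5, 146.5]
tcp_rot: [3.14, -0.001, 0.487]
ft_force: [-0.4, 0.0, 9.1]
opening: 0.543
```

```bash
python3 - <<'E'
from h import *
s=st()
E
```

```text
{'t': np.float64(5.933), 'joints': array([-0.425,  0.435,  1.881,  0.   ,  0.824,  0.659]), 'eef_pos': array([ 501.651, -154.507,  146.526]), 'tcp_rot': array([ 3.14 , -0.001,  0.487]), 'ft_force': array([-0.351,  0.023,  9.092]), 'moment': array([ 0.104,  0.232, -0.013]), 'opening': np.float64(0.543)}
```

drive_tool(increments=[[[0,0,0],[0,0,-0.4]],[[0,0,0],[0,0,-0.4]],[[0,0,0],[0,0,-0.4]],[[0,0,0],[0,0,0]]])

```text
t: 6.27
eef_pos: [501.8, -154.6, 146.6]
tcp_rot: [3.14, -0.001, 0.584]
ft_force: [0.5, 0.5, 9.7]
opening: 0.546
```

```bash
python3 - <<'E'
from h import *
s=st()
p=env.read_camera("wrist"); cv2.imwrite("pics/w3.png",np.asarray(p["pixels"]))
E
```

```text
{'t': np.float64(6.267), 'joints': array([-0.425,  0.435,  1.88 ,  0.   ,  0.824,  0.562]), 'eef_pos': array([ 501.838, -154.554,  146.571]), 'tcp_rot': array([ 3.14 , -0.001,  0.584]), 'ft_force': array([0.519, 0.465, 9.692]), 'moment': array([0.1  , 0.104, 0.013]), 'opening': np.float64(0.546)}
```

View pics/w3.png

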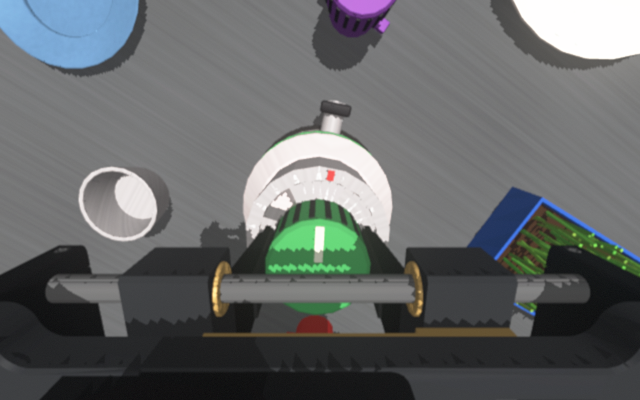

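drive_tool(increments=[[[0,0,0],[0,0,-0.6]],[[0,0,0],[0,0,-0.6]],[[0,0,0],[0,0,-0.6]],[[0,0,0],[0,0,-0.6]],[[0,0,0],[0,0,-0.4]]])

```text
t: 6.73
eef_pos: [501.9, -154.6, 146.6]
tcp_rot: [3.14, -0.001, 0.808]
ft_force: [0.9, 0.1, 9.7]
opening: 0.544
```

drive_tool(increments=[[[0,0,0],[0,0,-0.6]],[[0,0,0],[0,0,-0.6]],[[0,0,0],[0,0,-0.6]],[[0,0,0],[0,0,-0.6]],[[0,0,0],[0,0,-0.4]]])

```text
t: 7.15
eef_pos: [501.9, -154.5, 146.6]
tcp_rot: [3.14, -0.0, 1.032]
ft_force: [-0.3, 0.4, 8.8]
opening: 0.541
```

```bash
python3 - <<'E'
from h import *
s=st()
p=env.read_camera("wrist"); cv2.imwrite("pics/w4.png",np.asarray(p["pixels"]))
E
```

```text
{'t': np.float64(7.15), 'joints': array([-0.425,  0.435,  1.88 ,  0.   ,  0.824,  0.114]), 'eef_pos': array([ 501.893, -154.548,  146.59 ]), 'tcp_rot': array([ 3.14 , -0.   ,  1.032]), 'ft_force': array([-0.251,  0.404,  8.785]), 'moment': array([ 0.104, -0.011, -0.013]), 'opening': np.float64(0.541)}
```

View pics/w4.png

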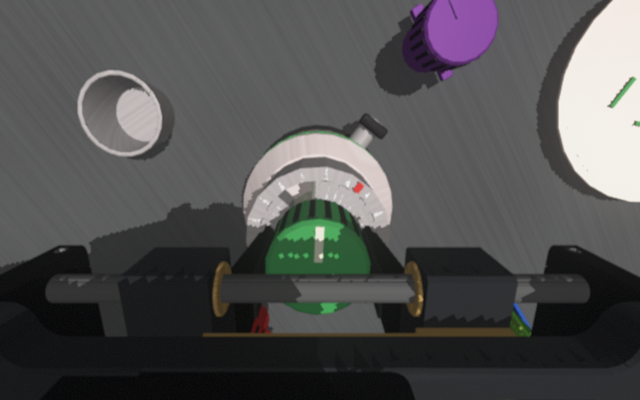

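drive_tool(increments=[[[0,0,0],[0,0,-0.6]],[[0,0,0],[0,0,-0.6]],[[0,0,0],[0,0,-0.6]],[[0,0,0],[0,0,-0.6]],[[0,0,0],[0,0,-0.4]]])

```text
t: 7.62
eef_pos: [501.9, -154.5, 146.6]
tcp_rot: [3.14, 0.0, 1.256]
ft_force: [-0.2, -0.1, 9.3]
opening: 0.541
```

drive_tool(increments=[[[0,0,0],[0,0,-0.4]],[[0,0,0],[0,0,-0.4]],[[0,0,0],[0,0,-0.3]],[[0,0,0],[0,0,0]]])

```text
t: 7.95
eef_pos: [501.9, -154.6, 146.6]
tcp_rot: [3.14, 0.0, 1.343]
ft_force: [-0.3, 1.2, 9.0]
opening: 0.543
```

```bash
python3 - <<'E'
from h import *
s=st()
E
```

```text
{'t': np.float64(7.95), 'joints': array([-0.425,  0.435,  1.88 ,  0.   ,  0.824, -0.197]), 'eef_pos': array([ 501.859, -154.555,  146.578]), 'tcp_rot': array([3.14 , 0.   , 1.343]), 'ft_force': array([-0.308,  1.249,  9.049]), 'moment': array([ 0.105,  0.015, -0.044]), 'opening': np.float64(0.543)}
```

drive_tool(increments=[[[0,0,0],[0,0,-0.4]],[[0,0,0],[0,0,-0.4]],[[0,0,0],[0,0,-0.4]],[[0,0,0],[0,0,-0.1]],[[0,0,0],[0,0,0]]])

```text
t: 8.37
eef_pos: [501.9, -154.6, 146.6]
tcp_rot: [3.14, 0.001, 1.446]
ft_force: [0.6, 0.6, 9.3]
opening: 0.543
```

```bash
cat > m.py <<'E'
from h import *
s=env.state(); print(np.round(s["t"],2),"yaw",round(s["tcp_rot"][2],4),"deg",round(np.degrees(s["tcp_rot"][2]-.438),2),"M",np.round(s["moment"],3),"F",np.round(s["ft_force"],2),"tau6",round(s["tau"][5],3),"z",np.round(s["eef_pos"],1))
E
python3 m.py
```

```text
8.37 yaw 1.4463 deg 57.77 M [ 0.049 -0.016 -0.017] F [0.57 0.63 9.31] tau6 -0.244 z [ 501.9 -154.6  146.6]
```

drive_tool(increments=[[[0,0,0],[0,0,-0.1]],[[0,0,0],[0,0,-0.1]],[[0,0,0],[0,0,-0.1]],[[0,0,0],[0,0,0]]])

```text
t: 8.7
eef_pos: [501.8, -154.6, 146.6]
tcp_rot: [3.14, 0.001, 1.47]
ft_force: [0.5, -0.1, 9.1]
opening: 0.541
```

```bash
python3 m.py
```

```text
8.7 yaw 1.4701 deg 59.14 M [ 0.07  -0.004 -0.12 ] F [ 0.47 -0.06  9.12] tau6 -0.177 z [ 501.8 -154.6  146.6]
```

drive_tool(increments=[[[0,0,0],[0,0,-0.1]],[[0,0,0],[0,0,-0.1]],[[0,0,0],[0,0,0]]])

```text
t: 8.95
eef_pos: [501.9, -154.5, 146.6]
tcp_rot: [3.14, 0.001, 1.486]
ft_force: [0.7, -0.1, 10.2]
opening: 0.544
```

```bash
python3 m.py
```

```text
8.95 yaw 1.4862 deg 60.06 M [ 0.099  0.012 -0.051] F [ 0.73 -0.06 10.2 ] tau6 -0.175 z [ 501.9 -154.5  146.6]
```

drive_tool(increments=[[[0,0,0],[0,0,-0.1]],[[0,0,0],[0,0,-0.1]],[[0,0,0],[0,0,-0.1]],[[0,0,0],[0,0,0]]])

```text
t: 9.28
eef_pos: [501.8, -154.5, 146.6]
tcp_rot: [3.14, 0.001, 1.51]
ft_force: [0.1, 0.5, 9.8]
opening: 0.543
```

```bash
python3 m.py
```

```text
9.28 yaw 1.5102 deg 61.43 M [ 0.094 -0.088 -0.02 ] F [0.07 0.51 9.84] tau6 -0.177 z [ 501.8 -154.5  146.6]
```

drive_tool(increments=[[[0,0,0],[0,0,-0.1]],[[0,0,0],[0,0,-0.1]],[[0,0,0],[0,0,-0.1]],[[0,0,0],[0,0,0]]])

```text
t: 9.62
eef_pos: [501.8, -154.5, 146.6]
tcp_rot: [3.14, 0.001, 1.534]
ft_force: [0.6, 0.4, 10.2]
opening: 0.542
```

```bash
python3 m.py
```

```text
9.62 yaw 1.5341 deg 62.8 M [ 0.05  -0.081 -0.051] F [ 0.57  0.39 10.21] tau6 -0.177 z [ 501.8 -154.5  146.6]
```

drive_tool(increments=[[[0,0,0],[0,0,-0.1]],[[0,0,0],[0,0,-0.1]],[[0,0,0],[0,0,-0.1]],[[0,0,0],[0,0,0]]])

```text
t: 9.95
eef_pos: [501.8, -154.5, 146.6]
tcp_rot: [3.14, 0.001, 1.558]
ft_force: [0.0, 0.7, 9.6]
opening: 0.542
```

```bash
python3 m.py
```

```text
9.95 yaw 1.5581 deg 64.18 M [ 0.117 -0.019 -0.043] F [0.04 0.71 9.59] tau6 -0.191 z [ 501.8 -154.5  146.6]
```

drive_tool(increments=[[[0,0,0],[0,0,-0.1]],[[0,0,0],[0,0,-0.1]],[[0,0,0],[0,0,-0.1]],[[0,0,0],[0,0,0]]])

```text
t: 10.28
eef_pos: [502.1, -154.5, 146.6]
tcp_rot: [3.139, 0.001, 1.582]
ft_force: [1.1, 1.3, 8.5]
opening: 0.541
```

```bash
python3 m.py
```

```text
10.28 yaw 1.5818 deg 65.53 M [ 0.138 -0.229 -0.185] F [1.1  1.27 8.5 ] tau6 -0.337 z [ 502.1 -154.5  146.6]
```

drive_tool(increments=[[[0,0,0],[0,0,-0.07]],[[0,0,0],[0,0,0]]])

```text
t: 10.45
eef_pos: [502.1, -154.5, 146.6]
tcp_rot: [3.139, 0.001, 1.587]
ft_force: [0.8, 1.2, 9.3]
opening: 0.545
```

```bash
python3 m.py
```

```text
10.45 yaw 1.587 deg 65.83 M [ 0.153 -0.251 -0.324] F [0.78 1.18 9.3 ] tau6 -0.376 z [ 502.1 -154.5  146.6]
```

drive_tool(increments=[[[0,0,0],[0,0,-0.05]],[[0,0,0],[0,0,0]]])

```text
t: 10.62
eef_pos: [502.1, -154.5, 146.6]
tcp_rot: [3.139, 0.001, 1.591]
ft_force: [2.2, 0.3, 8.4]
opening: 0.539
```

```bash
python3 m.py
```

```text
10.62 yaw 1.5907 deg 66.04 M [ 0.183 -0.261 -0.366] F [2.15 0.26 8.38] tau6 -0.433 z [ 502.1 -154.5  146.6]
```

Torque climbs steadily with angle (−0.19, −0.32, −0.37 N m), so the stop is at about 65.5°. I'll back off slightly and lift gently.

drive_tool(increments=[[[0,0,0],[0,0,0.15]],[[0,0,0],[0,0,0.15]],[[0,0,-0.05],[0,0,0]],[[0,0,-0.05],[0,0,0]],[[0,0,0],[0,0,0]]])

```text
t: 11.03
eef_pos: [502.0, -154.5, 149.6]
tcp_rot: [3.139, 0.001, 1.567]
ft_force: [2.4, 0.1, 6.6]
opening: 0.543
```

```bash
python3 m.py
```

```text
11.03 yaw 1.5673 deg 64.7 M [-0.017 -0.334  0.008] F [2.41 0.14 6.6 ] tau6 -0.016 z [ 502.  -154.5  149.6]
```

drive_tool(increments=[[[0,0,-0.05],[0,0,0]],[[0,0,-0.05],[0,0,0]],[[0,0,0],[0,0,0]]])

```text
t: 11.28
eef_pos: [502.0, -154.5, 152.4]
tcp_rot: [3.139, 0.001, 1.567]
ft_force: [2.2, -0.7, 5.0]
opening: 0.544
```

```bash
python3 m.py
```

```text
11.28 yaw 1.5673 deg 64.7 M [-0.017 -0.748 -0.018] F [ 2.23 -0.7   5.04] tau6 -0.022 z [ 502.  -154.5  152.4]
```

drive_tool(increments=[[[0,0,-0.07],[0,0,0]],[[0,0,-0.07],[0,0,0]],[[0,0,0],[0,0,0]]])

```text
t: 11.53
eef_pos: [501.7, -154.5, 156.2]
tcp_rot: [3.141, 0.0, 1.567]
ft_force: [4.8, -0.4, 1.8]
opening: 0.54
```

```bash
python3 m.py
```

```text
11.53 yaw 1.5672 deg 64.7 M [-0.133 -1.104 -0.126] F [ 4.82 -0.39  1.76] tau6 -0.11 z [ 501.7 -154.5  156.2]
```

drive_tool(increments=[[[0,0.03,0],[0,0,0]],[[0,0,-0.05],[0,0,0]],[[0,0,0],[0,0,0]]])

```text
t: 11.78
eef_pos: [501.9, -154.3, 157.3]
tcp_rot: [-3.141, -0.0, 1.567]
ft_force: [2.3, -0.5, -1.1]
opening: 0.54
```

```bash
python3 m.py
```

```text
11.78 yaw 1.5674 deg 64.71 M [-0.036 -0.593 -0.074] F [ 2.34 -0.52 -1.08] tau6 -0.054 z [ 501.9 -154.3  157.3]
```

drive_tool(increments=[[[0,0.02,0],[0,0,0]],[[0,0,-0.1],[0,0,0]],[[0,0,-0.1],[0,0,0]],[[0,0,0],[0,0,0]]])

```text
t: 12.12
eef_pos: [502.5, -154.3, 163.9]
tcp_rot: [-3.141, -0.0, 1.568]
ft_force: [-0.6, 0.3, -0.7]
opening: 0.543
```

```bash
python3 m.py
```

```text
12.12 yaw 1.5675 deg 64.72 M [ 0.059  0.035 -0.022] F [-0.63  0.34 -0.72] tau6 -0.019 z [ 502.5 -154.3  163.9]
```

drive_tool(increments=[[[0,0,-0.2],[0,0,0]],[[0,0,-0.2],[0,0,0]],[[0,0,-0.2],[0,0,0]],[[0,0,0],[0,0,0]]])

```text
t: 12.45
eef_pos: [503.2, -154.6, 183.0]
tcp_rot: [3.14, 0.001, 1.567]
ft_force: [-0.2, -0.3, -1.4]
opening: 0.54
```

```bash
python3 m.py
```

```text
12.45 yaw 1.5674 deg 64.71 M [ 0.03  -0.086 -0.04 ] F [-0.17 -0.28 -1.39] tau6 -0.001 z [ 503.2 -154.6  183. ]
```

drive_tool(increments=[[[0,0,-0.4],[0,0,0]],[[0,0,-0.6],[0,0,0]],[[0,0,-0.5],[0,0,0]],[[0,0,0],[0,0,0]]])

```text
t: 12.78
eef_pos: [503.6, -154.8, 229.0]
tcp_rot: [3.138, 0.002, 1.567]
ft_force: [-0.1, 0.3, -0.9]
opening: 0.541
```

```bash
python3 m.py; python3 - <<'E'
from h import *
s=env.state()
p=env.read_camera("side"); im=np.asarray(p["pixels"])
u=proj(p,[502,-154,180]).round().astype(int); cv2.imwrite("pics/s5.png",cv2.resize(im[max(0,u[1]-70):u[1]+80,u[0]-90:u[0]+90],None,fx=4,fy=4,interpolation=2))
for t in ["cap_foot","cap_knob","saucer_in"]:
  for d in env.tip_of(t,p)[:2]: print(t,d)
print(togo([533.5,128.5,225]))
E
```

```text
12.78 yaw 1.5675 deg 64.71 M [-0.002 -0.137  0.03 ] F [-0.07  0.31 -0.89] tau6 -0.002 z [ 503.6 -154.8  229. ]
cap_foot {'point': [503.1, -157.7, 186.1], 'score': 0.91}
cap_foot {'point': [654.0, -94.5, -0.3], 'score': 0.66}
cap_knob {'point': [657.6, -89.3, 63.1], 'score': 0.79}
cap_knob {'point': [500.7, -153.5, 243.7], 'score': 0.73}
saucer_in {'point': [529.5, 129.7, 7.8], 'score': 0.88}
(array([282.8218282 ,  30.19791705,   0.64114679]), array([9.42739427, 1.00659724, 0.02137156]))
```

View pics/s5.png

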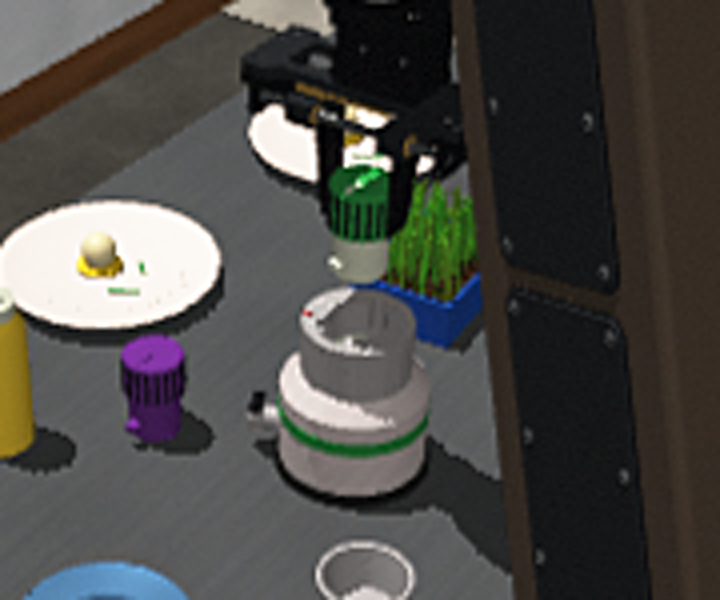

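The cap is free of the collar and held upright. It shows at about (360,215) in the crop, with the dispenser empty below. Now over to the saucer.

drive_tool(increments=[[[0.4,0.05,0],[0,0,0]],[[0.7,0.1,0],[0,0,0]],[[0.8,0.1,0],[0,0,0]],[[0.8,0.1,0],[0,0,0]],[[0.8,0.1,0],[0,0,0]]])

```text
t: 13.4
eef_pos: [516.3, -47.7, 225.7]
tcp_rot: [-3.14, -0.0, 1.567]
ft_force: [-0.0, 0.0, -1.7]
opening: 0.541
```

drive_tool(increments=[[[0.8,0.1,0],[0,0,0]],[[0.8,0.1,0],[0,0,0]],[[0.8,0.1,0],[0,0,0]],[[0.8,0.1,0],[0,0,0]],[[0.8,0.1,0],[0,0,0]]])

```text
t: 13.82
eef_pos: [531.6, 72.5, 225.7]
tcp_rot: [-3.14, -0.0, 1.568]
ft_force: [0.7, -0.6, -2.1]
opening: 0.539
```

drive_tool(increments=[[[0.8,0.05,0],[0,0,0]],[[0.7,0,0],[0,0,0]],[[0.4,0,0],[0,0,0]],[[0,0,0],[0,0,0]],[[0,0,0],[0,0,0]]])

```text
t: 14.23
eef_pos: [533.4, 127.9, 225.9]
tcp_rot: [-3.141, 0.0, 1.569]
ft_force: [0.5, -0.5, -1.4]
opening: 0.541
```

```bash
python3 m.py; python3 - <<'E'
from h import *
s=st(); print(togo([533.5,128.5,100]))
for n in ["side","wrist"]:
  p=env.read_camera(n); im=np.asarray(p["pixels"])
  cv2.imwrite(f"pics/{n}6.png",im)
  for t in ["cap_foot","cap_knob","saucer_in","saucer"]:
    for d in env.tip_of(t,p)[:2]: print(n,t,d)
E
```

```text
14.23 yaw 1.5688 deg 64.79 M [-0.012 -0.067 -0.003] F [ 0.51 -0.49 -1.38] tau6 0.141 z [533.4 127.9 225.9]
{'t': np.float64(14.233), 'joints': array([ 0.115,  0.371,  1.733, -0.   ,  1.039,  0.117]), 'eef_pos': array([533.358, 127.916, 225.949]), 'tcp_rot': array([-3.141,  0.   ,  1.569]), 'ft_force': array([ 0.509, -0.489, -1.382]), 'moment': array([-0.012, -0.067, -0.003]), 'opening': np.float64(0.541)}
(array([  0.632,   0.245, 125.949]), array([0.021, 0.008, 4.198]))
side cap_foot {'point': [655.7, -94.9, 0.1], 'score': 0.66}
side cap_foot {'point': [533.9, 126.4, 186.1], 'score': 0.63}
side cap_knob {'point': [532.4, 128.6, 242.5], 'score': 0.61}
side cap_knob {'point': [354.2, -252.0, 60.8], 'score': 0.61}
side saucer_in {'point': [530.1, 128.5, 6.6], 'score': 0.76}
side saucer {'point': [392.9, -5.8, -4.3], 'score': 0.68}
side saucer {'point': [534.2, 130.5, -0.5], 'score': 0.63}
wrist cap_knob {'point': [534.8, 131.1, 243.5], 'score': 0.79}
wrist saucer_in {'point': [536.4, 131.5, 6.5], 'score': 0.96}
wrist saucer {'point': [530.9, 122.9, -0.8], 'score': 0.58}
```

View pics/side6.png

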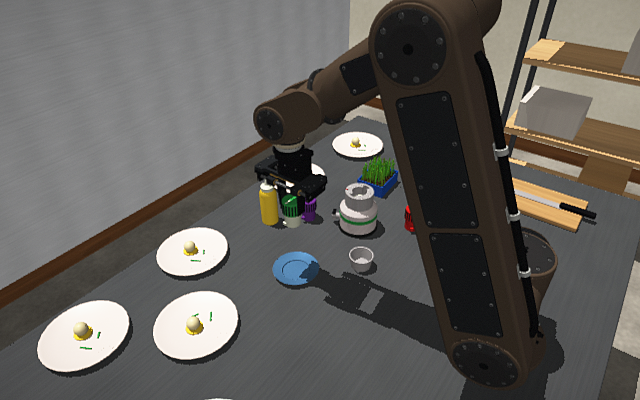

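View pics/wrist6.png

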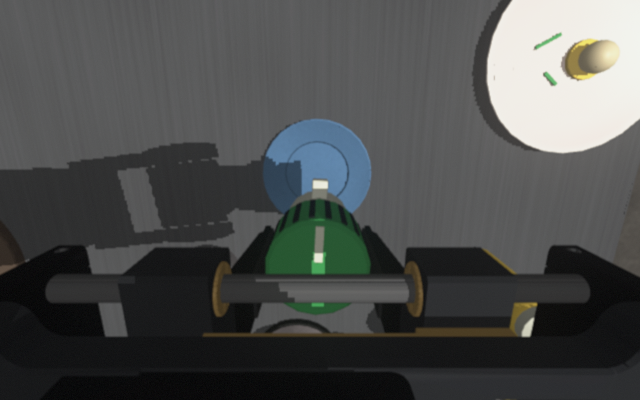

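```bash
python3 - <<'E'
from h import *
for n in ["side","top","wrist"]:
  p=env.read_camera(n); im=np.asarray(p["pixels"]); hsv=cv2.cvtColor(im,cv2.COLOR_BGR2HSV)
  b=cv2.inRange(hsv,(95,90,40),(118,255,255)); k,l,s,c=cv2.connectedComponentsWithStats(b)
  u=proj(p,[533.5,128.5,10]); print(n,u)
  for i in range(1,k):
    if s[i,4]>250 and np.hypot(*(c[i]-u))<60:
      ct=max(cv2.findContours((l==i).astype(np.uint8),0,1)[0],key=len)
      print(s[i],c[i])
      # fit circle r=68 at z=16 projected: points -> table plane, robust circle
      P=np.array([ray(p,q,16)[:2] for q in ct[:,0]])
      from scipy.optimize import least_squares
      f=least_squares(lambda v:np.hypot(*(P-v[:2]).T)-68,[533,128],loss="soft_l1",f_scale=1.0); print(f.x, np.median(abs(f.fun)))
E
```

```text
side [295.77274486 269.54340312]
[ 273  252   46   33 1223] [295.41046607 267.93949305]
[536.25795115 126.10261622] 1.9408241448917352
top [271.75600069 205.51874791]
[280 186  15  40 395] [286.43291139 205.03544304]
[532.28652732 135.84366488] 4.716006945736396
wrist [317.39106498 173.84650251]
[ 264  120  107   94 7088] [316.38233634 163.56757901]
[532.39692168 130.48058216] 2.980191473088709
```

drive_tool(increments=[[[0.03,0.02,0.4],[0,0,0]],[[0,0,0.8],[0,0,0]],[[0,0,1],[0,0,0]],[[0,0,1],[0,0,0]],[[0,0,0.8],[0,0,0]]])

```text
t: 15.3
eef_pos: [533.9, 128.4, 104.8]
tcp_rot: [-3.141, 0.0, 1.568]
ft_force: [0.1, 0.8, -1.4]
opening: 0.542
```

drive_tool(increments=[[[0,0,0.6],[0,0,0]],[[0,0,0.4],[0,0,0]],[[0,0,0.2],[0,0,0]],[[0,0,0],[0,0,0]],[[0,0,0],[0,0,0]]])

```text
t: 15.72
eef_pos: [534.5, 128.4, 70.8]
tcp_rot: [3.141, 0.0, 1.567]
ft_force: [-0.4, -0.0, -1.0]
opening: 0.544
```

```bash
python3 m.py; python3 - <<'E'
from h import *
s=st(); print(togo([534,129,49]))
p=env.read_camera("side"); im=np.asarray(p["pixels"]);u=proj(p,[534,129,20]).round().astype(int); cv2.imwrite("pics/s7.png",cv2.resize(im[u[1]-60:u[1]+50,u[0]-75:u[0]+75],None,fx=5,fy=5,interpolation=2))
for t in ["cap_foot","saucer_in"]:
    for d in env.tip_of(t,p)[:2]: print(t,d)
p=env.read_camera("wrist"); cv2.imwrite("pics/w7.png",np.asarray(p["pixels"]))
for t in ["cap_foot","saucer_in"]:
    for d in env.tip_of(t,p)[:2]: print(t,d)
E
```

```text
15.72 yaw 1.5674 deg 64.71 M [-0.014 -0.091 -0.021] F [-0.4  -0.03 -1.04] tau6 -0.001 z [534.5 128.4  70.8]
{'t': np.float64(15.717), 'joints': array([ 0.116,  0.576,  1.882, -0.   ,  0.683,  0.119]), 'eef_pos': array([534.513, 128.42 ,  70.775]), 'tcp_rot': array([3.141, 0.   , 1.567]), 'ft_force': array([-0.396, -0.033, -1.041]), 'moment': array([-0.014, -0.091, -0.021]), 'opening': np.float64(0.544)}
(array([ 0.579, -0.518, 21.775]), array([ 0.019, -0.017,  0.726]))
cap_foot {'point': [535.4, 125.2, 28.4], 'score': 0.94}
cap_foot {'point': [656.7, -92.7, -0.5], 'score': 0.61}
saucer_in {'point': [532.6, 130.4, 7.1], 'score': 0.82}
```

View pics/s7.png

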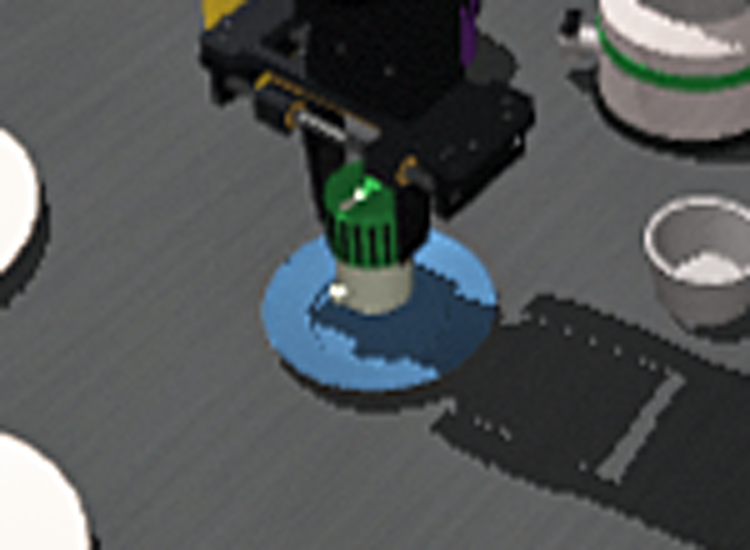

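View pics/w7.png

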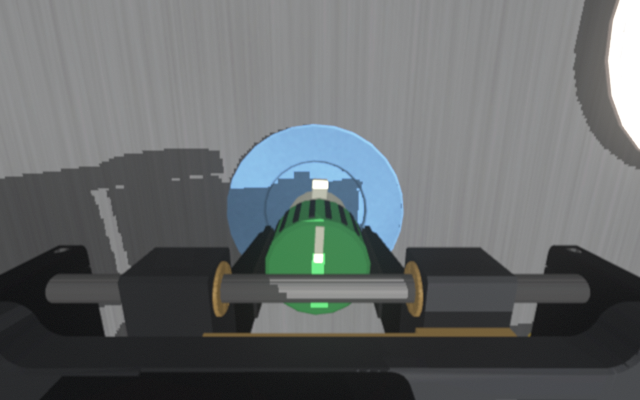

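```bash
python3 - <<'E'
from h import *
from scipy.optimize import least_squares
for n in ["wrist","side"]:
  p=env.read_camera(n); im=np.asarray(p["pixels"]); hsv=cv2.cvtColor(im,cv2.COLOR_BGR2HSV)
  b=cv2.inRange(hsv,(98,80,40),(118,255,255)); k,l,s,c=cv2.connectedComponentsWithStats(b)
  i=1+np.argmax(s[1:,4]); print(s[i])
  ct=max(cv2.findContours((l==i).astype(np.uint8),0,1)[0],key=len)[:,0]
  P=np.array([ray(p,q,16)[:2] for q in ct])
  r=np.hypot(*(P-[534,129]).T); P=P[(r>60)&(r<76)]
  f=least_squares(lambda v:np.hypot(*(P-v[:2]).T)-v[2],[533,128,68],loss="soft_l1",f_scale=.7); print(n,f.x,np.median(abs(f.fun)),len(P))
  print("foot proj",proj(p,[534.3,128.4,27.3]))
E
```

```text
[  227   124   177   131 13623]
wrist [532.46712406 128.84439031  66.59057657] 0.2377730223953165 345
foot proj [317.45798197 219.371052  ]
[272 253  48  32 950]
side [535.9898902  126.48962826  66.25334534] 0.7292365495473092 98
foot proj [295.32717263 265.15425894]
```

drive_tool(increments=[[[0,-0.03,0.2],[0,0,0]],[[0,0,0.2],[0,0,0]],[[0,0,0.12],[0,0,0]],[[0,0,0.05],[0,0,0]],[[0,0,0],[0,0,0]]])

```text
t: 16.53
eef_pos: [533.1, 128.4, 52.7]
tcp_rot: [-3.14, 0.0, 1.567]
ft_force: [0.1, -0.8, 0.5]
opening: 0.543
```

```bash
python3 m.py
```

```text
16.53 yaw 1.5674 deg 64.71 M [ 0.005 -0.078 -0.048] F [ 0.14 -0.75  0.45] tau6 0.0 z [533.1 128.4  52.7]
```

drive_tool(increments=[[[0,0,0],[0,0,0]],[[0,0,0],[0,0,0]]])

```text
t: 16.7
eef_pos: [533.5, 128.4, 53.4]
tcp_rot: [3.142, 0.0, 1.567]
ft_force: [-0.2, 0.2, -0.7]
opening: 0.544
```

```bash
python3 m.py
```

```text
16.7 yaw 1.5673 deg 64.71 M [-0.062 -0.101  0.002] F [-0.17  0.2  -0.72] tau6 -0.0 z [533.5 128.4  53.4]
```

Now down in 0.6 mm rows, watching the force.

drive_tool(increments=[[[0,0,0.02],[0,0,0]],[[0,0,0.02],[0,0,0]],[[0,0,0.02],[0,0,0]],[[0,0,0.02],[0,0,0]],[[0,0,0],[0,0,0]]])

```text
t: 17.12
eef_pos: [533.4, 128.4, 50.9]
tcp_rot: [-3.142, 0.0, 1.567]
ft_force: [-0.1, 0.0, -1.6]
opening: 0.543
```

drive_tool(increments=[[[0,0,0.02],[0,0,0]],[[0,0,0.02],[0,0,0]],[[0,0,0],[0,0,0]]])

```text
t: 17.37
eef_pos: [533.4, 128.4, 49.7]
tcp_rot: [-3.142, 0.0, 1.567]
ft_force: [-0.2, 0.4, -0.7]
opening: 0.54
```

```bash
python3 m.py
```

```text
17.37 yaw 1.5674 deg 64.71 M [-0.028 -0.115  0.003] F [-0.2   0.41 -0.72] tau6 0.0 z [533.4 128.4  49.7]
```

drive_tool(increments=[[[0,0,0.02],[0,0,0]],[[0,0,0],[0,0,0]]])

```text
t: 17.53
eef_pos: [533.4, 128.4, 49.1]
tcp_rot: [-3.142, 0.0, 1.567]
ft_force: [-0.4, -1.0, -0.7]
opening: 0.544
```

drive_tool(increments=[[[0,0,0.02],[0,0,0]],[[0,0,0],[0,0,0]]])

```text
t: 17.7
eef_pos: [533.4, 128.4, 48.7]
tcp_rot: [3.141, 0.0, 1.567]
ft_force: [-0.1, 0.0, 0.3]
opening: 0.541
```

```bash
python3 m.py
```

```text
17.7 yaw 1.5674 deg 64.71 M [ 0.014 -0.039  0.032] F [-0.14  0.04  0.33] tau6 0.001 z [533.4 128.4  48.7]
```

drive_tool(increments=[[[0,0,0.015],[0,0,0]],[[0,0,0],[0,0,0]],[[0,0,0],[0,0,0]]])

```text
t: 17.95
eef_pos: [533.5, 128.4, 48.6]
tcp_rot: [3.141, 0.0, 1.567]
ft_force: [-1.4, -0.5, 7.0]
opening: 0.54
```

```bash
python3 m.py; python3 m.py
```

```text
17.95 yaw 1.5674 deg 64.71 M [-0.044  0.378  0.01 ] F [-1.39 -0.48  6.98] tau6 0.005 z [533.5 128.4  48.6]
17.95 yaw 1.5674 deg 64.71 M [-0.044  0.378  0.01 ] F [-1.39 -0.48  6.98] tau6 0.005 z [533.5 128.4  48.6]
```

The foot is standing on the floor at 7 N. I'll take off a little pressure and release.

drive_tool(increments=[[[0,0,-0.01],[0,0,0]],[[0,0,0],[0,0,0]]])

```text
t: 18.12
eef_pos: [533.5, 128.4, 48.7]
tcp_rot: [3.141, 0.0, 1.567]
ft_force: [-0.2, -1.3, 4.4]
opening: 0.54
```

drive_tool(increments=[[[0,0,0],[0,0,0]],[[0,0,0],[0,0,0]],[[0,0,0],[0,0,0]],[[0,0,0],[0,0,0]],[[0,0,0],[0,0,0]]], jaw=0.7)

```text
t: 18.53
eef_pos: [533.4, 128.4, 48.3]
tcp_rot: [-3.142, 0.0, 1.567]
ft_force: [0.0, -0.7, -0.0]
opening: 0.826
```

drive_tool(increments=[[[0,0,0],[0,0,0]],[[0,0,0],[0,0,0]],[[0,0,0],[0,0,0]]])

```text
t: 18.78
eef_pos: [533.4, 128.4, 48.4]
tcp_rot: [3.142, 0.0, 1.567]
ft_force: [-0.3, -0.6, 0.0]
opening: 0.852
```

```bash
python3 m.py; python3 - <<'E'
from h import *
p=env.read_camera("wrist"); cv2.imwrite("pics/w8.png",np.asarray(p["pixels"]))
E
```

```text
18.78 yaw 1.5674 deg 64.71 M [-0.06  -0.088  0.004] F [-0.31 -0.56  0.05] tau6 -0.0 z [533.4 128.4  48.4]
```

View pics/w8.png

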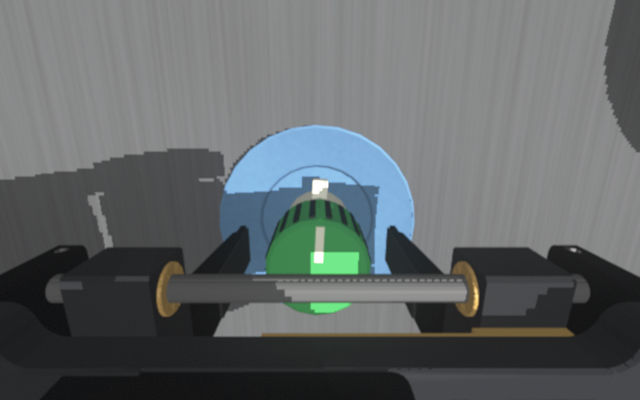

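The jaws are open on both sides and the cap is standing at (319,250). Retreat straight up, then back clear of the top view.

drive_tool(increments=[[[0,0,-0.2],[0,0,0]],[[0,0,-0.5],[0,0,0]],[[0,0,-1],[0,0,0]],[[0,0,-1],[0,0,0]],[[0,0,-1],[0,0,0]]])

```text
t: 19.25
eef_pos: [533.1, 128.4, 161.0]
tcp_rot: [-3.141, 0.0, 1.567]
ft_force: [0.0, -0.3, -0.8]
opening: 0.85
```

drive_tool(increments=[[[0,0,-1],[0,0,0]],[[0,0,-1],[0,0,0]],[[-1,0,0],[0,0,0]],[[-1,0,0],[0,0,0]],[[-1,0,0],[0,0,0]]])

```text
t: 19.67
eef_pos: [532.9, 37.7, 220.6]
tcp_rot: [3.14, 0.0, 1.569]
ft_force: [0.6, -0.3, 0.3]
opening: 0.85
```

drive_tool(increments=[[[-1,0,0],[0,0,0]],[[-1,0,0],[0,0,0]],[[-1,0,0],[0,0,0]],[[-0.5,0,0],[0,0,0]],[[0,0,0],[0,0,0]]])

```text
t: 20.08
eef_pos: [532.6, -69.2, 219.8]
tcp_rot: [3.141, 0.001, 1.564]
ft_force: [-0.5, 0.1, 0.7]
opening: 0.847
```

```bash
python3 m.py; python3 - <<'E'
from h import *
for n in ["side","top"]:
  p=env.read_camera(n); im=np.asarray(p["pixels"]); cv2.imwrite(f"pics/{n}9.png",im)
  u=proj(p,[534,129,40]).round().astype(int); cv2.imwrite(f"pics/{n}9c.png",cv2.resize(im[u[1]-50:u[1]+50,u[0]-60:u[0]+60],None,fx=3,fy=3,interpolation=2))
  for t in ["cap_foot","cap_knob","saucer_in","saucer"]:
    for d in env.tip_of(t,p)[:3]: print(n,t,d)
a,b=[cv2.imread(f"pics/{n}9c.png") for n in ["side","top"]]; cv2.imwrite("pics/f9.png",np.hstack([a,b]))
E
```

```text
20.08 yaw 1.5645 deg 64.54 M [ 0.009 -0.1   -0.035] F [-0.45  0.09  0.68] tau6 -0.578 z [532.6 -69.2 219.8]
side cap_foot {'point': [532.7, 126.4, 4.4], 'score': 0.86}
side cap_foot {'point': [655.6, -92.8, -1.7], 'score': 0.69}
side cap_foot {'point': [609.5, 430.4, 3.5], 'score': 0.49}
side cap_knob {'point': [530.3, 127.9, 64.2], 'score': 0.61}
side cap_knob {'point': [658.9, -90.8, 64.1], 'score': 0.54}
side saucer_in {'point': [530.4, 128.5, 4.6], 'score': 0.57}
side saucer {'point': [531.8, 129.3, 2.2], 'score': 0.81}
top cap_foot {'point': [537.5, 132.3, 6.4], 'score': 0.82}
top cap_foot {'point': [353.0, -252.9, -0.9], 'score': 0.67}
top cap_knob {'point': [534.6, 126.9, 66.1], 'score': 0.72}
top cap_knob {'point': [657.3, -90.2, 60.1], 'score': 0.67}
top cap_knob {'point': [353.9, -248.6, 57.9], 'score': 0.61}
top saucer_in {'point': [534.5, 127.7, 4.9], 'score': 0.75}
top saucer_in {'point': [500.9, -152.1, -1.8], 'score': 0.65}
top saucer {'point': [530.7, 132.2, 3.4], 'score': 0.72}
```

View pics/f9.png

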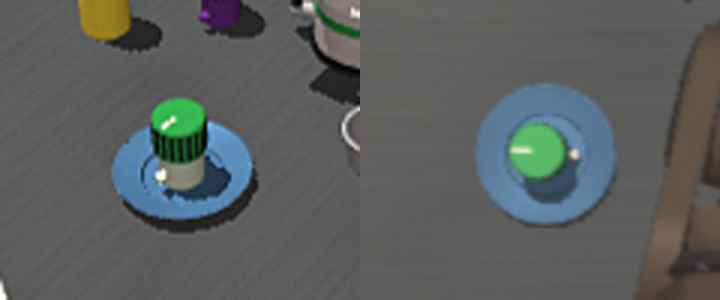

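View pics/top9.png

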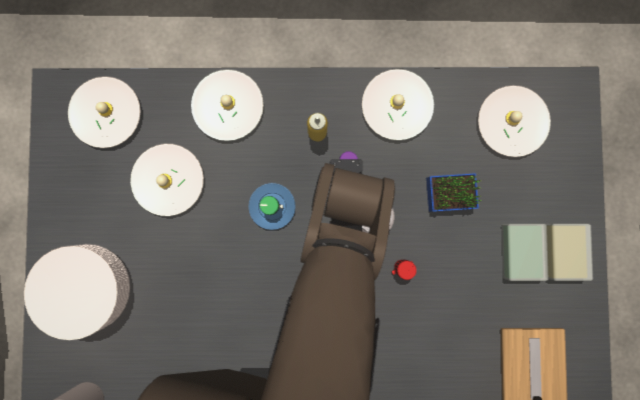

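```bash
python3 - <<'E'
from h import *
from scipy.optimize import least_squares
p=env.read_camera("top"); im=np.asarray(p["pixels"]); hsv=cv2.cvtColor(im,cv2.COLOR_BGR2HSV)
x,y=240,175; w=hsv[y:y+65,x:x+65]
g=cv2.inRange(w,(45,90,40),(80,255,255)); b=cv2.inRange(w,(95,80,30),(120,255,255))
c=np.argwhere(g>0).mean(0)[::-1]+[x,y]; print("knob top",c,ray(p,c,83))
ct=max(cv2.findContours(b,0,1)[0],key=cv2.contourArea)[:,0]+[x,y]
P=np.array([ray(p,q,16)[:2] for q in ct]); f=least_squares(lambda v:np.hypot(*(P-v[:2]).T)-v[2],[533,128,68],loss="soft_l1"); print(f.x,np.median(abs(f.fun)))
print(env.state()["qvel"])
E
```

```text
knob top [269.17921147 205.10035842] [532.30005128 127.40071423  83.        ]
[531.53903729 128.44531859  65.80497737] 0.6194386994152623
[-3.56144662e-03  9.01550194e-04 -1.11473543e-03  3.19732741e-05
  1.41120085e-03  1.36228588e-03]
```

The cap's axis is within about 1.5 mm of the saucer's centre. It stands upright and the arm is clear and still.

```bash
python3 -c "
from cell import env
print(env.job_done())"
```

```text
the job is handed in; nothing more can be done
None
```

The green filler cap is out of the dispenser and standing upright in the middle of the blue saucer. I handed the job in at about 20 s of the 72 s allowed.

- **Press and twist:** I gripped the knob, pressed it about 5 mm down (8–10 N at the wrist) and turned it anticlockwise. At about 65.5° the torque rose steadily to 0.37 N m, which I took as the stop.
- **Lift:** I backed off about 1.4° and lifted the cap out. A sideways force of nearly 5 N built up against the collar, so I moved the tool about 1.5 mm sideways and the force went away.
- **Placing:** The foot met the saucer floor with about 7 N. I eased that to about 4 N before opening the jaws, then raised the arm and moved it clear.
- **Last checks:** In the top view the cap's axis is about 1.3 mm from the saucer's centre. The networks' estimates of the saucer's position disagreed by a few millimetres between cameras.
- **Other things:** The things I could see in the last top view stood where they were. The arm hid the ramekin, the purple look-alike and the emptied dispenser there, wholly or partly. The ramekin was in place in the side view just before the cap was put down, and I did not check it again afterwards.

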